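# Spice infuser held ready over the casserole

## Task

Get the spice infuser ready for the stew: pull the infuser (the tall stick with the black grip) up out of the wooden rack, raise it until its lower end is higher than the jars and bottles in between, and carry it over them to the open casserole, without knocking them or the two spice tubes that stay in the rack. Finish still holding it in the gripper, still and upright, over the centre of the casserole with its lower end about 2 cm above the level of the rim, not dipped in and never touching the casserole.

Things in the scene. Friction and masses are not known exactly. Their poses are not given: they have to be found in the camera images.
- infuser: spice infuser: straight round stick 125 mm long, upright in a rack hole, its top 135 mm above the worktop. Lower 85 mm: steel tube 16 mm wide; then a 19 mm wide collar (85 to 92 mm above the lower end) and a round black grip 17 mm wide (92 to 121 mm, rounded off to 125 mm). Origin: centre of its lower end; z along it to the grip. About 60 g.
- rack: wooden rack, fixed, 150 x 56 x 57 mm high. Origin: centre of its underside on the worktop; x along its length, z up. Three vertical holes 17.5 mm wide on its x axis at -45, 0 and +45 mm, through the top board (45 to 57 mm high) down to a seat 10 mm above the worktop. Any of them may hold the infuser; the others hold spice tubes, tops 80 mm high.
- casserole: cream casserole without its lid, fixed on the hob: round, 256 mm wide, 104 mm high, standing on the pan supports so that its rim is 145 mm above the worktop. Origin: centre of its underside; z up; two loop handles at +y and -y reach out to 160 mm from its axis, 10 mm below the rim. Wall cabinets hang over the back, 0.64 m up, from x = 0.62 on.
- pot_mouth (a point): centre of the casserole's round mouth, level with its rim (145 mm above the worktop); z up.
- tube_a: glass spice tube with a cork, 16 mm across, 70 mm long, standing in a rack hole, top 80 mm above the worktop. Origin: centre of its lower end, z up along it. To be left there.
- tube_b: a second spice tube, exactly like tube_a, in another rack hole. (To the left of the rack a window beam runs at y = 0.37 and beyond, 0.64 m up.)
- spice_a: spice jar, round, 45 mm wide, 106 mm tall, loose, in the row of four jars and bottles between rack and casserole. Origin: centre of its underside.
- spice_b: another spice jar of the same size, 45 mm wide, 106 mm tall, loose, in the row. Origin: centre of its underside.
- vanilla_drops: small dropper bottle, 33 mm wide, 102 mm tall, loose, in the row. Origin: centre of its underside.
- salt_shaker: salt shaker, round, 44 mm wide, 90 mm tall, loose, in the row. Origin: centre of its underside.

How it is judged:
By the outcome, as a careful person would: the job done as asked, in the order asked, and still so for the second after the job is handed in, while the arm keeps its last pose, push and grip.
It also fails if it takes over 40 s, if anything falls off the work surface, if the arm or the gripper's body presses on something with over 40 N, if the wrist force passes 120 N, or if a joint passes its speed limit or range.

## Robot

A 6-joint arm with a two-finger parallel gripper is mounted at the origin on a cart in front of the work surface, level with it; the furniture and walls round the work are solid. World frame = base frame: x ahead of the robot, y to its left, z up, the work surface at z = 0. Lengths are in m, angles in rad, forces in N, time in s.
With the tool pointing down it reaches from about 0.4 to 0.825 m from the base axis. Payload 7 kg.
Tool frame: the origin (TCP) lies midway between the tips of the shut fingers; the grasp point (between the pads) lies behind it (r.grip_depth is the z of the grasp point in the tool frame, in m); z points along the fingers, y is the line along which they close (so a half turn about z gives the same grasp; the last joint's range is limited). The gripper opens to 88 mm and grips with 3 to 60 N. Pads are 19 mm wide; open, the fingers measure 130 mm over their backs; the gripper's body (78 mm by 193 mm) begins 47 mm behind the grasp point.
Start: joints at [-0.833, 0.359, 0.012, 0, -1.224, -0.288], TCP at [0.293, -0.608, 0.227] pointing down, gripper open.
Joint ranges: [-3.07, 3.07], [-1.43, 2.12], [-1.02, 1.25], [-3.03, 1.67], [-3.05, -0], [-3.03, 3.03]. Speed limits (rad/s): [2.39, 2.39, 3.01, 3.14, 3.14, 3.14].

## Interface

Orientations are given as a rotation vector (axis times angle).
In Python, from plant import r, cams gives the robot as it stands.
- The arm moves only by the tool servo_tool, never from a script. Its argument "rows" is a list of rows, each a list of 2 entries, a list of its own where there are three numbers: the shift along the tool's x, y, z in m, then the turn about the tool's z in rad. In form: [[[dx, dy, dz], roll], ...]. A call has 1 to 12 rows; each row shifts and turns the commanded pose from where the row before left it, along the tool's axes as they then stand; what a row does not reach is not made up. A row lasts 1/8 s, in which the tool goes at most 62.5 mm and 10.7 degrees, less where a joint would pass 70% of its speed; a pose out of reach is approached as far as the arm can. A call with a gripper value outside its range is refused whole. "gripper" is the opening, from 0 (shut) to 1 (fully open), set as the call begins (left out, the last holds). The fingers move at their own pace and stop on an object; "force" is the grip in N (left out, the last holds). Time passes only in rows, so rows that do not move let the fingers close. It gives the time, the measured TCP pose, the force, the opening and the grip force at its end, in the units of the state.
- r.observe(): the state, without advancing time (a new reading comes with each control period).
- cams.camera(name): name is "scene" or "top" or "wrist"; returns (picture, depth): 400x640x3 uint8, red, green, blue; 400x640 float32, m along the optical axis (not along the pixel's ray), 0 where there is no reading.
- cams.camera_model(name): a dict with "intrinsics" (3x3 intrinsics, pixels), "distortion" ([k1, k2, p1, p2, k3] as OpenCV has them; the pictures are not rectified), "R" (3x3) and "t" (3): a world point X has camera coordinates R X + t. Camera axes: x right, y down, z forward; pixel columns grow to the right and rows downward; lengths in m; the calibration is good to about 2 mm. A picture is of the moment at which its call begins: read the wrist's pose just before it. camera_model takes no time and is no camera call; for the wrist camera it gives the pose at the moment of the call.
- r.finish_job(): hands the job in; it is judged then, once.
The state is a dict: "clock": time; "qpos": joint angles; "qd": joint speeds; "joint_torque": joint torques, N m; "position": TCP position; "tool_rot": TCP orientation; "contact_force": force on the tool from outside, world axes, zero at the start; "moment": the same for the moment, N m; "opening": opening from 0.0 (shut) to 1.0 (fully open); "grasp_force": force on a finger pad.
Only numpy, scipy, OpenCV 4.12 (cv2) and the standard library are available. Lean on these libraries where they do the work, as an engineer would, in place of code of your own. Each camera call takes 0.05 s, during which the arm holds its last target. There are 200 camera calls.

## Working session

There is one attempt and no reset: what is moved stays moved. The work goes in short steps, Python scripts to look and compute and a tool call to move; the robot and the scene stay as the last step left them, time stands still between calls to the robot, and variables do not carry over. Pictures are saved under pics/ and viewed, at most 10 in all, crops included, and the job is handed in when it is done.

Besides the shell and the picture viewer there is one more tool, called after "Emit:" as name(argument=value, ...), one argument or row to a line, values as JSON. servo_tool: Moves the arm, as the interface text tells. Its arguments: {"type":"object","properties":{"rows":{"type":"array","items":{"type":"array"}},"gripper":{"type":"number"},"force":{"type":"number"}},"required":["rows"]}

```bash
mkdir -p pics; ls; python3 - <<'E'
from plant import r,cams
import cv2,numpy as np
s=r.observe();print(s['position'],s['tool_rot'],s['clock'],r.grip_depth,s['opening'])
for n in ('scene','top'):
    p,d=cams.camera(n);cv2.imwrite(f'pics/{n}0.png',cv2.cvtColor(p,cv2.COLOR_RGB2BGR));np.save(f'{n}.npy',d)
    m=cams.camera_model(n);print(n,m)
E
```

```text
pics
[ 0.29323557 -0.60742474  0.22561852] [ 7.00338049e-01 -3.06198250e+00 -2.48461134e-03] 0.0 -0.0188 1.0000249386420728
scene {'intrinsics': array([[516.17734334,   0.        , 317.50128111],
       [  0.        , 516.17734334, 192.05808939],
       [  0.        ,   0.        ,   1.        ]]), 'distortion': array([0.04971928, 0.        , 0.        , 0.        , 0.        ]), 'R': array([[-0.59118803, -0.80653144,  0.00193436],
       [-0.60050747,  0.43856875, -0.66861665],
       [ 0.538412  , -0.39643977, -0.74360475]]), 't': array([0.24367702, 0.4392872 , 0.62822502])}
top {'intrinsics': array([[407.29493965,   0.        , 318.2970643 ],
       [  0.        , 407.29493965, 206.31134344],
       [  0.        ,   0.        ,   1.        ]]), 'distortion': array([-0.10204919,  0.        ,  0.        ,  0.        ,  0.        ]), 'R': array([[ 0.00822334, -0.99992756, -0.00878911],
       [-0.98064147, -0.0063445 , -0.19570911],
       [ 0.19563917,  0.01022835, -0.98062261]]), 't': array([-0.08979808,  0.57305854,  0.84990583])}
```

View pics/scene0.png

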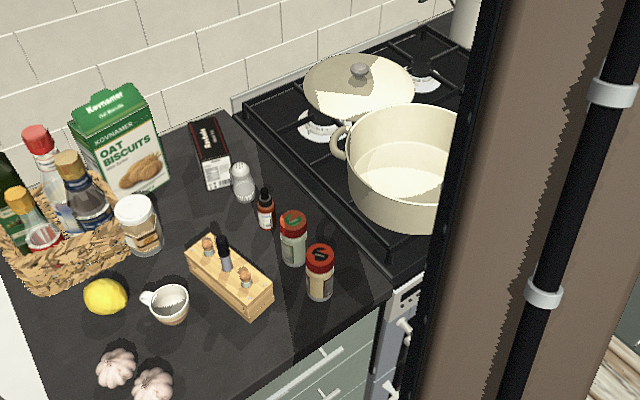

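View pics/top0.png

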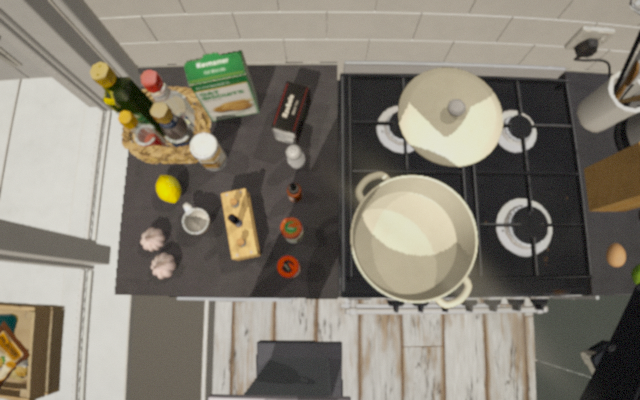

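Scene view: the infuser is in the rack's middle hole (black grip ~(224,250)), with corked tubes at (208,243) and (245,276). The row of jars runs from (240,180) to (320,270), and the casserole is at ~(410,165). In the top view the rack is at ~(240,224), the infuser tip at ~(234,218) and the pot centre at ~(415,238).

```bash
python3 - <<'E'
import cv2,numpy as np
a=cv2.imread('pics/scene0.png')[220:330,170:350];b=cv2.imread('pics/top0.png')[170:280,200:320]
a=cv2.resize(a,None,fx=2.2,fy=2.2*1,interpolation=2);a=cv2.resize(cv2.imread('pics/scene0.png')[225:325,175:285],(440,400),interpolation=2)
b=cv2.resize(b[:100,:90],(360,400),interpolation=2)
cv2.imwrite('pics/c1.png',np.hstack([a,b]))
E
cat > h.py <<'E'
import numpy as np,cv2
def ray(m,px):
    u=cv2.undistortPoints(np.array([[px]],float),m['intrinsics'],m['distortion'])[0,0]
    R=np.array(m['R']);return -R.T@m['t'],R.T@np.array([u[0],u[1],1.])
def atz(m,px,z):
    c,d=ray(m,px);return c+d*(z-c[2])/d[2]
def cloud(m,D):
    v,u=np.nonzero(D>0);p=np.stack([u,v],1).astype(float)
    n=cv2.undistortPoints(p[:,None],m['intrinsics'],m['distortion'])[:,0]
    P=np.c_[n,np.ones(len(n))]*D[v,u][:,None]
    return (P-m['t'])@np.array(m['R']),p
def circ(P):
    A=np.c_[2*P[:,:2],np.ones(len(P))];s=np.linalg.lstsq(A,(P[:,:2]**2).sum(1),rcond=None)[0]
    return s[:2],np.sqrt(s[2]+s[0]**2+s[1]**2)
E
python3 - <<'E'
from plant import cams
from h import *
m=cams.camera_model('top');D=np.load('top.npy');P,p=cloud(m,D)
# pot rim
s=(abs(P[:,2]-.142)<.006)&(abs(p[:,0]-415)<72)&(abs(p[:,1]-238)<72)
Q=P[s];c,rr=circ(Q)
for _ in range(5):
    e=abs(np.hypot(*(Q[:,:2]-c).T)-rr);Q=Q[e<max(.006,np.median(e)*2)];c,rr=circ(Q)
print('pot',c,rr,len(Q),Q[:,2].max())
s=(abs(P[:,2]-.057)<.004)&(abs(p[:,0]-240)<25)&(abs(p[:,1]-224)<45)
print('rack',cv2.minAreaRect(P[s][:,:2].astype(np.float32)),P[s].mean(0))
for n,mm,DD in (('top',m,D),('scene',cams.camera_model('scene'),np.load('scene.npy'))):
    P,p=cloud(mm,DD)
    for nm,(x0,x1,y0,y1) in dict(rack=(.3,.5,.1,.3)).items():
        pass
    print(n,'tip', atz(mm,(233,217) if n=='top' else (223,237),.133))
    for px in [(240,224),(288,266),(292,229),(295,190),(295,156)] if n=='top' else []:
        print(px,atz(mm,px,.1))
E
```

```text
pot [ 0.49521385 -0.27699064] 0.12452930753533611 1223 0.14797097997460606
rack ((0.5346490144729614, 0.09163790196180344), (0.1508302539587021, 0.057341981679201126), 12.501296043395996) [0.53255231 0.09018996 0.0572171 ]
top tip [0.53508376 0.08702192 0.133     ]
(240, 224) [0.52586344 0.07877693 0.1       ]
(288, 266) [ 0.43906883 -0.02459735  0.1       ]
(292, 229) [ 0.51615392 -0.03135183  0.1       ]
(295, 190) [ 0.60014869 -0.03601967  0.1       ]
(295, 156) [ 0.67617271 -0.03447136  0.1       ]
scene tip [0.53445178 0.08789827 0.133     ]
```

View pics/c1.png

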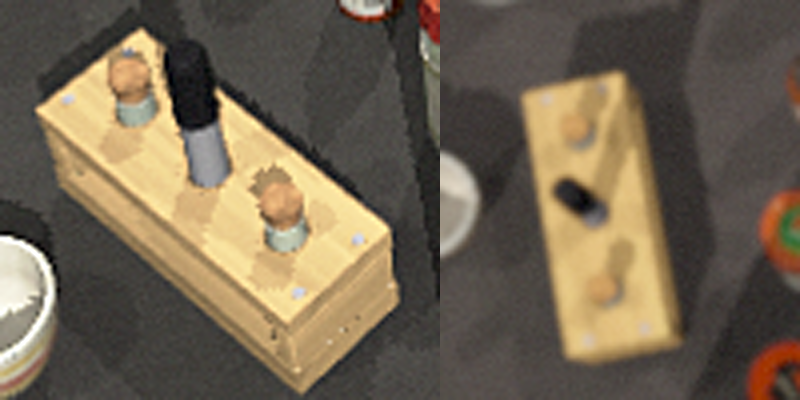

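```bash
cat >> h.py <<'E'
from scipy.spatial.transform import Rotation as Ro
def go(s,tgt):
    R=Ro.from_rotvec(s['tool_rot']).as_matrix()
    return (R.T@(np.array(tgt)-s['position'])).round(4)
E
python3 - <<'E'
from plant import cams,r
from h import *
s=r.observe();R=Ro.from_rotvec(s['tool_rot']).as_matrix();print(R.round(3))
y=np.degrees(np.arctan2(R[1,1],R[0,1]));print('yaw of tool y',y)
for w in (102.5,-77.5): 
    d=(y-w+180)%360-180; print(w,'roll rad (about down z)',np.radians(d))
    R2=R@Ro.from_rotvec([0,0,np.radians(d)]).as_matrix()
    print(R2[:,1], R2.T@(np.array([.535,.088,.24])-s['position']))
for n,px in (('top',(232,217)),('scene',(221.5,236.5))): print(atz(cams.camera_model(n),px,.133))
for n,mm,DD in (('top',cams.camera_model('top'),np.load('top.npy')),('scene',cams.camera_model('scene'),np.load('scene.npy'))):
    P,p=cloud(mm,DD); k=(np.hypot(P[:,0]-.535,P[:,1]-.09)<.03)&(P[:,2]>.085);Q=P[k]
    print(n,k.sum(),Q.mean(0),Q.min(0),Q.max(0))
    k=(P[:,2]>.07)&(P[:,2]<.12)&(abs(P[:,1]+.03)<.05)&(P[:,0]>.4)&(P[:,0]<.75)
    print(P[k].max(0))
E
```

```text
[[-0.901 -0.435 -0.001]
 [-0.435  0.901  0.001]
 [ 0.     0.001 -1.   ]]
yaw of tool y 115.76453608102358
102.5 roll rad (about down z) 0.23150982836344677
[-0.21643917  0.97629507  0.00142094] [-0.38653199  0.62668517 -0.0135762 ]
-77.5 roll rad (about down z) -2.910082825226346
[ 0.21643917 -0.97629507 -0.00142094] [ 0.38653199 -0.62668517 -0.0135762 ]
[0.53506757 0.08907975 0.133     ]
[0.53661956 0.08925848 0.133     ]
top 100 [0.53266334 0.08916603 0.12262356] [0.52519067 0.08301583 0.08571868] [0.54292504 0.09987789 0.13720059]
[0.74993076 0.01991628 0.11119832]
scene 273 [0.52963639 0.09360889 0.11606243] [0.52492169 0.08350868 0.08510499] [0.54107619 0.10123638 0.13662021]
[0.74992806 0.01989576 0.10968875]
```

Emit:
servo_tool(
  rows=[
    [[0,0,-0.015],0.1158],
    [[0,0,-0.015],0.1157],
    [[-0.015,0.024,0],0],
    [[-0.03,0.048,0],0],
    [[-0.03,0.048,0],0],
    [[-0.03,0.048,0],0],
    [[-0.03,0.048,0],0],
    [[-0.03,0.048,0],0],
    [[-0.03,0.048,0],0],
    [[-0.03,0.048,0],0],
    [[-0.03,0.048,0],0],
    [[-0.03,0.048,0],0],
  ],
  gripper=1,
  force=25,
)

```text
clock: 1.6
position: [0.4731, -0.0991, 0.2566]
tool_rot: [-0.343, 3.123, 0.0]
contact_force: [0.7, -0.8, -0.3]
opening: 1.001
grasp_force: 0.0
```

Emit:
servo_tool(
  rows=[
    [[-0.03,0.048,0],0],
    [[-0.03,0.048,0],0],
    [[-0.03,0.048,0],0],
    [[-0.01,0.016,0],0],
    [[0,0,0],0],
    [[0,0,0],0],
  ],
)

```text
clock: 2.35
position: [0.5355, 0.0762, 0.2564]
tool_rot: [0.342, -3.122, 0.0]
contact_force: [-0.0, -0.4, 1.6]
opening: 1.0
grasp_force: 0.0
```

```bash
python3 - <<'E'
from plant import r,cams
from h import *
s=r.observe();print(s['position'],s['tool_rot'],s['clock'],go(s,(.5345,.0905,.2)))
R=Ro.from_rotvec(s['tool_rot']).as_matrix();print(np.degrees(np.arctan2(R[1,1],R[0,1])))
p,d=cams.camera('wrist');cv2.imwrite('pics/w1.png',cv2.cvtColor(p,cv2.COLOR_RGB2BGR))
m=cams.camera_model('wrist');np.savez('w1.npz',D=d,**m);P,px=cloud(m,d)
k=(np.hypot(P[:,0]-.535,P[:,1]-.09)<.03)&(P[:,2]>.086)&(P[:,2]<.14);print(k.sum(),P[k].mean(0),P[k].min(0),P[k].max(0))
E
```

```text
[0.53545753 0.07615288 0.25639526] [ 3.41537138e-01 -3.12237273e+00  2.84344882e-04] 2.35 [-0.0022  0.0142  0.0564]
102.48483244610134
502 [0.53161701 0.08992159 0.12473854] [0.52494856 0.08208678 0.08624742] [0.54240167 0.10028251 0.13614731]
```

View pics/w1.png

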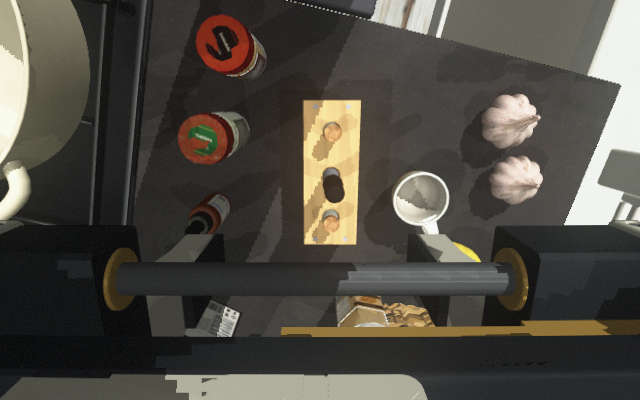

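The wrist view shows the rack aligned with the tool, with the infuser at (333,183) in its middle hole and tubes at (331,131) and (331,219). The fingers close across the rack.

```bash
python3 - <<'E'
from plant import r
from h import *
z=np.load('w1.npz');m={k:z[k] for k in ('intrinsics','distortion','R','t')};P,px=cloud(m,z['D'])
n=np.hypot(P[:,0]-.535,P[:,1]-.09)<.03
for a,b in ((.06,.085),(.085,.1),(.1,.115),(.115,.13),(.13,.14)):
    Q=P[n&(P[:,2]>a)&(P[:,2]<b)]
    print(a,len(Q),Q.mean(0).round(4),Q.min(0).round(4),Q.max(0).round(4),circ(Q))
k=(abs(P[:,2]-.057)<.003)&(np.hypot(P[:,0]-.535,P[:,1]-.09)<.09)
print(cv2.minAreaRect(P[k][:,:2].astype(np.float32)))
s=r.observe();print(go(s,(.5345,.0905,.102)))
E
```

```text
0.06 66 [0.5285 0.0886 0.0728] [0.5264 0.0835 0.0609] [0.5342 0.097  0.085 ] (array([0.53438308, 0.09123807]), np.float64(0.007814504587518508))
0.085 39 [0.5277 0.0895 0.0957] [0.5249 0.0821 0.0854] [0.5341 0.1003 0.1   ] (array([0.53418204, 0.09136373]), np.float64(0.008756967654822092))
0.1 84 [0.5288 0.0885 0.1059] [0.5257 0.0822 0.1   ] [0.5375 0.0989 0.1149] (array([0.53461337, 0.09123166]), np.float64(0.008578802328687319))
0.115 77 [0.5286 0.0883 0.1229] [0.526  0.0829 0.1151] [0.5404 0.0971 0.1299] (array([0.53442819, 0.09116448]), np.float64(0.008284228942151561))
0.13 305 [0.5336 0.0908 0.1337] [0.526 0.083 0.13 ] [0.5424 0.0992 0.1361] (array([0.53390852, 0.0908853 ]), np.float64(0.005728459286358254))
((0.5350878834724426, 0.09149689972400665), (0.14862845838069916, 0.05615755915641785), 12.322760581970215)
[-0.0022  0.0145  0.1546]
```

Emit:
servo_tool(
  rows=[
    [[-0.0022,0.015,0],0],
    [[0,0,0.02],0],
    [[0,0,0.03],0],
    [[0,0,0.03],0],
    [[0,0,0.02],0],
    [[0,0,0],0],
    [[0,0,0],0],
  ],
)

```text
clock: 3.28
position: [0.5354, 0.0922, 0.1576]
tool_rot: [-0.342, 3.122, 0.0]
contact_force: [-0.1, 1.1, 0.7]
opening: 0.999
grasp_force: 0.0
```

```bash
python3 - <<'E'
from plant import r
from h import *
s=r.observe();print(s['position'],go(s,(.5344,.0912,.102)))
E
```

```text
[0.5353633  0.09216586 0.15760136] [ 0.0012 -0.0007  0.0556]
```

Emit:
servo_tool(
  rows=[
    [[0.0012,-0.0007,0.015],0],
    [[0,0,0.02],0],
    [[0,0,0.014],0],
    [[0,0,0.0065],0],
    [[0,0,0],0],
    [[0,0,0],0],
  ],
)

```text
clock: 4.03
position: [0.5342, 0.0912, 0.1016]
tool_rot: [-0.342, 3.122, 0.0]
contact_force: [-0.4, 0.4, 0.3]
opening: 1.0
grasp_force: 0.0
```

Emit:
servo_tool(
  rows=[
    [[0,0,0],0],
    [[0,0,0],0],
    [[0,0,0],0],
    [[0,0,0],0],
    [[0,0,0],0],
    [[0,0,0],0],
    [[0,0,0],0],
    [[0,0,0],0],
  ],
  gripper=0,
  force=25,
)

```text
clock: 5.03
position: [0.5338, 0.0911, 0.101]
tool_rot: [0.342, -3.123, -0.0]
contact_force: [-0.3, 0.6, -0.5]
opening: 0.188
grasp_force: 25.0
```

Emit:
servo_tool(
  rows=[
    [[0,0,-0.005],0],
    [[0,0,-0.01],0],
    [[0,0,-0.015],0],
    [[0,0,-0.02],0],
    [[0,0,-0.02],0],
    [[0,0,-0.02],0],
    [[0,0,-0.025],0],
    [[0,0,-0.025],0],
    [[0,0,-0.025],0],
    [[0,0,-0.015],0],
    [[0,0,-0.005],0],
    [[0,0,0],0],
  ],
)

```text
clock: 6.52
position: [0.5336, 0.091, 0.2858]
tool_rot: [0.342, -3.123, -0.0]
contact_force: [-0.1, -0.3, -0.9]
opening: 0.187
grasp_force: 25.0
```

```bash
python3 - <<'E'
from plant import r,cams
from h import *
s=r.observe();print(s['position'],s['grasp_force'],s['opening'],go(s,(.4952,-.277,s['position'][2])))
for n in ('scene','wrist'):
    p,d=cams.camera(n);cv2.imwrite(f'pics/{n}2.png',cv2.cvtColor(p,cv2.COLOR_RGB2BGR))
    P,px=cloud(cams.camera_model(n),d)
    k=(np.hypot(P[:,0]-s['position'][0],P[:,1]-s['position'][1])<.03)&(P[:,2]>.15)
    for a in np.arange(.16,.3,.02):
        Q=P[k&(abs(P[:,2]-a)<.01)]
        if len(Q)>5: print(n,a.round(2),len(Q),circ(Q))
    if k.any(): print(P[k].min(0))
    if n=='wrist':
        k=(abs(P[:,2]-.142)<.006)&(np.hypot(P[:,0]-.495,P[:,1]+.277)<.14);print(k.sum())
        if k.sum()>20: print(circ(P[k]))
E
```

```text
[0.53355559 0.09103648 0.28579706] 24.998963598918635 0.18734555705996342 [ 0.1171 -0.351   0.    ]
scene 0.2 65 (array([0.53368572, 0.09171407]), np.float64(0.0074326540633505595))
scene 0.22 110 (array([0.5329106 , 0.09181443]), np.float64(0.00690908765902163))
scene 0.24 124 (array([0.5333937 , 0.09168024]), np.float64(0.007165493347411841))
scene 0.26 125 (array([0.53330433, 0.09167036]), np.float64(0.007098958291400865))
scene 0.28 149 (array([0.52328254, 0.09177803]), np.float64(0.00976994953272909))
[0.5036148  0.06141752 0.19800704]
wrist 0.2 88 (array([0.53389776, 0.09088849]), np.float64(0.007777310448311498))
wrist 0.22 197 (array([0.53421253, 0.09086475]), np.float64(0.008021199025747975))
wrist 0.24 257 (array([0.53399525, 0.09080316]), np.float64(0.007764682825216964))
wrist 0.26 323 (array([0.53404934, 0.09073018]), np.float64(0.007697423283763125))
wrist 0.28 549 (array([0.52337243, 0.0877991 ]), np.float64(0.007900712740285877))
[0.50359548 0.06544369 0.19726614]
1393
(array([ 0.49480586, -0.27222202]), np.float64(0.12108217609649155))
```

View pics/scene2.png

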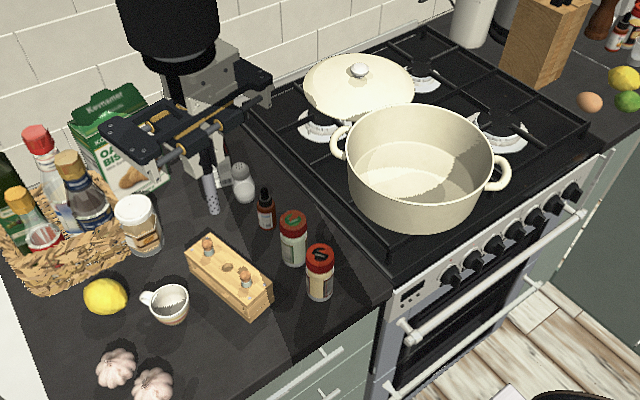

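The infuser is out, upright, with its lower end at ~(212,212) in the picture (z≈0.197). Rack tubes and jars are undisturbed.

Emit:
servo_tool(
  rows=[
    [[0.004,-0.012,0],0],
    [[0.008,-0.024,0],0],
    [[0.012,-0.036,0],0],
    [[0.012,-0.036,0],0],
    [[0.012,-0.036,0],0],
    [[0.012,-0.036,0],0],
    [[0.012,-0.036,0],0],
    [[0.012,-0.036,0],0],
    [[0.012,-0.036,0],0],
    [[0.01,-0.03,0],0],
    [[0.007,-0.021,0],0],
    [[0.004,-0.012,0],0],
  ],
)

```text
clock: 8.12
position: [0.4947, -0.2783, 0.2855]
tool_rot: [0.34, -3.122, -0.001]
contact_force: [0.1, -0.4, -0.8]
opening: 0.189
grasp_force: 25.0
```

Emit:
servo_tool(
  rows=[
    [[0,0,0],0],
    [[0,0,0],0],
    [[0,0,0],0],
  ],
)

```text
clock: 8.5
position: [0.4958, -0.2762, 0.2862]
tool_rot: [-0.344, 3.123, 0.0]
contact_force: [0.5, -0.3, -0.4]
opening: 0.184
grasp_force: 25.0
```

```bash
cat > fin.py <<'E'
from plant import r,cams
from h import *
import sys
s=r.observe();print(s['position'],s['tool_rot'],s['grasp_force'],s['opening'],s['clock'])
for n in ('scene','top','wrist'):
    p,d=cams.camera(n);cv2.imwrite(f'pics/{n}{sys.argv[1]}.png',cv2.cvtColor(p,cv2.COLOR_RGB2BGR))
    P,px=cloud(cams.camera_model(n),d)
    k=(np.hypot(P[:,0]-s['position'][0],P[:,1]-s['position'][1])<.02)&(P[:,2]>.147)
    for a in (.18,.2,.22,.24):
        Q=P[k&(abs(P[:,2]-a)<.01)]
        if len(Q)>9: print(n,a,len(Q),circ(Q))
    if k.any(): print('low',np.sort(P[k][:,2])[:4])
    h=np.hypot(P[:,0]-.495,P[:,1]+.277)
    Q=P[(abs(P[:,2]-.143)<.005)&(h<.14)&(h>.11)]
    if len(Q)>50:
        f=lambda q:np.hypot(Q[:,0]-q[0],Q[:,1]-q[1])-.1245
        from scipy.optimize import least_squares
        print('pot',circ(Q),least_squares(f,[.495,-.277],loss='soft_l1',f_scale=.002).x,len(Q))
        T=np.degrees(np.arctan2(Q[:,1]+.277,Q[:,0]-.495));print(np.histogram(T,8,(-180,180))[0])
E
python3 fin.py 3
```

```text
[ 0.4957519  -0.2762468   0.28616283] [-3.43730471e-01  3.12252586e+00  4.37503417e-05] 24.99900174967479 0.18443369899765788 8.5
pot (array([ 0.49358188, -0.27627939]), np.float64(0.12571935977104573)) [ 0.49461054 -0.27513489] 534
[  0   0   0 149 149 113 123   0]
low [0.20431937 0.20536274 0.20634681 0.20750593]
pot (array([ 0.49476086, -0.27702504]), np.float64(0.1244442335183212)) [ 0.49485662 -0.27697787] 491
[122 164   0   0  22  12  46 125]
wrist 0.2 79 (array([ 0.49645932, -0.27647691]), np.float64(0.007776944811518092))
wrist 0.22 190 (array([ 0.49662969, -0.27649866]), np.float64(0.007934634974388066))
wrist 0.24 257 (array([ 0.49654595, -0.27655249]), np.float64(0.007808570268491556))
low [0.19866169 0.19878759 0.19930385 0.19951237]
pot (array([ 0.49420574, -0.27796191]), np.float64(0.124349318689955)) [ 0.49441045 -0.27791393] 4760
[1018  949  566    0  290   88  873  976]
```

Emit:
servo_tool(
  rows=[
    [[0.001,0,0.005],0],
    [[0.001,0,0.008],0],
    [[0,0,0.009],0],
    [[0,0,0.006],0],
    [[0,0,0.003],0],
    [[0,0,0],0],
    [[0,0,0],0],
    [[0,0,0],0],
    [[0,0,0],0],
    [[0,0,0],0],
  ],
)

```text
clock: 9.9
position: [0.4937, -0.2774, 0.2551]
tool_rot: [-0.342, 3.123, -0.0]
contact_force: [0.3, -0.2, -1.3]
opening: 0.191
grasp_force: 25.0
```

```bash
python3 fin.py 4
```

```text
[ 0.49365706 -0.27737145  0.25513754] [-3.42160601e-01  3.12275748e+00 -5.56302118e-05] 24.998902944498695 0.19113761529144632 9.9
pot (array([ 0.49352529, -0.27622701]), np.float64(0.12569040886150637)) [ 0.49445694 -0.2751047 ] 472
[  0   0   0 112 152 110  98   0]
low [0.16841298 0.16883819 0.16966524 0.17122499]
pot (array([ 0.49441738, -0.27713181]), np.float64(0.12414646102379259)) [ 0.49489421 -0.27701732] 447
[120 144   0   0   0   2  52 129]
wrist 0.18 173 (array([ 0.49455933, -0.27734644]), np.float64(0.007982349142172331))
wrist 0.2 221 (array([ 0.4943681 , -0.27744189]), np.float64(0.007806729359124437))
wrist 0.22 285 (array([ 0.49441079, -0.27752948]), np.float64(0.007739843276802504))
wrist 0.24 274 (array([ 0.49408301, -0.27768323]), np.float64(0.007514498837085945))
low [0.16735668 0.16739329 0.16784247 0.16844307]
pot (array([ 0.49414778, -0.27784972]), np.float64(0.12433106789443733)) [ 0.49445514 -0.27778394] 5328
[1285 1182  553    0    6    0 1072 1230]
```

View pics/wrist4.png

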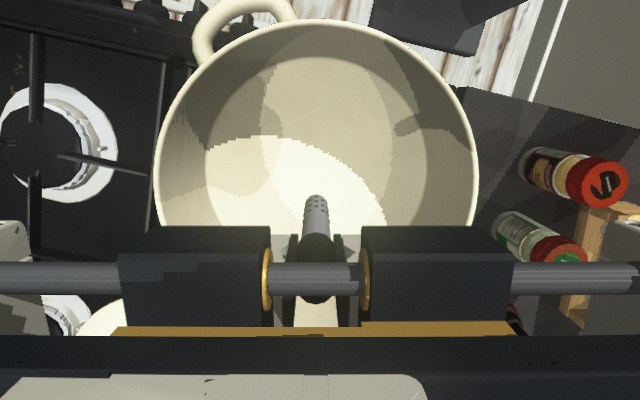

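View pics/scene4.png

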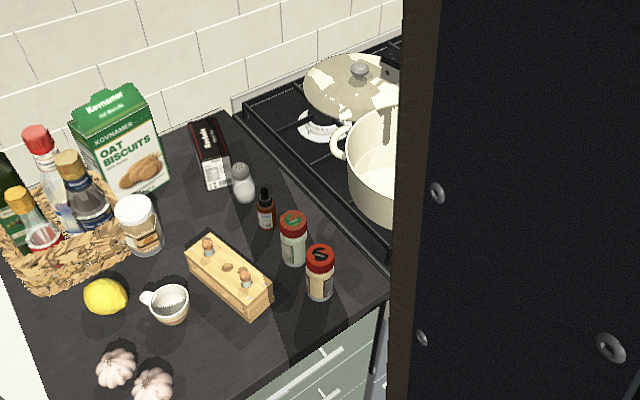

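The infuser's lower end (wrist view ~(316,200)) hangs upright over the casserole centre, within about 1 mm. It is about 2 cm above the rim, and the jars and tubes are where they were. Handing in.

```bash
python3 -c "
from plant import r
print(r.finish_job())"
```

```text
the job is handed in; nothing more can be done
None
```

The job is handed in at about 10 s: the gripper holds the infuser upright and still over the casserole's centre, its lower end about 2 cm above the rim, and the jars and spice tubes look undisturbed in the last pictures (no verdict came back).

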